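# Cull the warped slide carrier on the flat plate

## Robot

A 6-joint arm with a two-finger parallel gripper is mounted at the origin on the work surface. World frame = base frame: x ahead of the robot, y to its left, z up, the work surface at z = 0. Lengths are in m, angles in rad, forces in N, time in s.
With the tool pointing down it reaches from about 0.3 to 0.875 m from the base axis. Payload 6.4 kg.
Tool frame: the origin (TCP) lies between the finger pads; the fingertips stand 22 mm ahead of it and the grasp point (between the pads) lies 3 mm ahead of it; x points along the fingers, y is the direction in which the jaws open and shut, and the axes are right-handed (so a half turn about x gives the same grasp; the last joint's range is limited). The gripper opens to 85 mm and grips with 20 to 120 N. Pads are 22 mm wide; open, the fingers measure 114 mm over their backs; the gripper's body (76 mm by 85 mm) begins 54 mm behind the grasp point. The pads swing forward as they close: fully open they stand 13 mm farther back than shut.
Start: joints at [-1.498, 0.181, 1.607, -0, 1.354, -0.206], TCP at [0.158, -0.553, 0.253] pointing down, gripper open.
Joint ranges: [-2.99, 2.99], [-0.89, 2.07], [0.3, 2.58], [-1.14, 4.28], [0, 2.63], [-3.12, 3.12]. Speed limits (rad/s): [2.57, 2.57, 3.01, 3.14, 3.14, 3.14].

## Interface

Orientations are given as a rotation vector (axis times angle).
In Python, from cell import manip gives the robot as it stands. The module is installed in compiled form; this text tells all that it offers.
- The arm moves only by the tool carry_out, never from a script. Its argument "deltas" is a list of rows, each a list of 6 numbers: the shift along the tool's x, y, z in m, then the turn, a rotation vector about the tool's x, y, z in rad. In form: [[x, y, z, ax, ay, az], ...]. A call has 1 to 20 rows; each row is the pose to reach, as a shift and turn from the pose commanded when the call began, along the tool's axes at that moment; what a row does not reach only later rows make up. A row lasts 1/12 s, in which the tool goes at most 41.7 mm and 7.16 degrees, less where a joint would pass 70% of its speed; a pose out of reach is approached as far as the arm can. A call with a gripper value outside its range is refused whole. "fingers" is the gripper command: -1 is shut, 1 is fully open, values between are in proportion, set as the call begins (left out, the last holds). The fingers move at their own pace and stop on an object; "squeeze" is the grip in N (left out, the last holds). Time passes only in rows, so rows that repeat a pose let the fingers close. It gives the time, the measured TCP pose, the force and the opening at its end, in the units of the state.
- manip.sense(): the state, without advancing time (a new reading comes with each control period).
- manip.capture(name): name is "scene" or "top" or "wrist"; returns the picture (480x640x3 uint8, red, green, blue); there is no depth.
- manip.get_calibration(name): a dict with "fx", "fy", "cx", "cy" (pixels), "R" (3x3) and "t" (3): a world point X has camera coordinates R X + t; the wrist camera has in their place "mount" (4x4, takes a point from camera to tool coordinates, whose origin is the TCP and whose axes are the tool frame's). Camera axes: x right, y down, z forward; pixel columns grow to the right and rows downward; lengths in m; the calibration is good to about 2 mm. A picture is of the moment at which its call begins: read the wrist's pose just before it. get_calibration takes no time and is no camera call.
- manip.job_done(): hands the job in, once; it reports no verdict.
Trained networks look in the newest picture that a camera, given by its name, has taken for a name from the list of things; names that differ only in an ending like _2 or _b are one class to them, and where a whole thing is asked for, a point or a joint stands for the part that bears it (a point fixed in the world has none). Each returns a list of dicts, best first, with "p" (0 to 1); they miss things now and then, are a little off and sometimes report something else, mostly with a low value. They report only what shows in the picture. A call takes as long as a camera call.
- manip.outline_of(camera, query): "pixels" (480x640 bool, what is visible of it) and "position" ([column, row] in pixels, amid what is visible of it).
The state is a dict: "time": time; "q": joint angles; "joint_velocities": joint speeds; "joint_torque": joint torques, N m; "ee_pos": TCP position; "tcp_rot": TCP orientation; "wrist_force": force on the tool from outside, world axes, zero at the start; "moment": the same for the moment, N m; "opening": opening from 0.0 (shut) to 1.0 (fully open).
Only numpy, scipy, OpenCV 4.12 (cv2) and the standard library are available. Lean on these libraries where they do the work, as an engineer would, in place of code of your own. Each camera call takes 0.05 s, during which the arm holds its last target. There are 200 camera calls.

## Task

Lay both aluminium slide carriers side by side on the black granite flat plate, right way up, setting them down rather than dropping them; then press down on their corners with the fingers until you have made the warped one rock. Put the one that rocks flat in the grey reject tray, leave the sound one lying on the flat plate, and do not shift the beaker or the jar.

Things in the scene. Friction and masses are not known exactly. Their poses are not given: they have to be found in the camera images.
- flat_top (a point): centre of the top face of the black granite flat plate, 240 (its x) x 280 (its y) x 30 mm thick, fixed to the bench; the top is 30 mm above the bench. x and y run along its edges, z up.
- reject_tray: grey open tray, fixed to the bench, 210 (its x) x 140 (its y) mm outside, walls 4 mm thick and 30 mm high, floor 4 mm thick; origin under its centre at bench height.
- carrier_1_grip (a point): carrier_1: aluminium plate 140 (its x) x 70 (its y) x 5 mm with an upright grip rib in the middle of its top (44 mm along x, 12 mm thick along y, 34 mm high above the top face) and a steel stud (18 mm across, 12 mm high) at its +x+y corner. This point: on the rib's centre line, 29 mm above the underside, 10 mm below the rib's top; pinch it across y. z up.
- carrier_1_stud (a point): point on the top face of carrier_1 near its +x+y corner, beside the stud (the stud stands here: 12 mm high): 60 mm along x and 25 mm along y from the middle.
- carrier_1_far (a point): point on the top face of carrier_1 near its -x-y corner, diagonally opposite the stud: 60 mm along x and 25 mm along y from the middle.
- carrier_1_left (a point): point on the top face of carrier_1 near its -x+y corner: 60 mm along x and 25 mm along y from the middle.
- carrier_1_right (a point): point on the top face of carrier_1 near its +x-y corner: 60 mm along x and 25 mm along y from the middle.
- carrier_1: carrier_1 as a whole, 0.2 to 0.32 kg; origin at the middle of its underside, z up. Starts level on a low grey cradle block, underside 20 mm above the bench. One of the two carriers, alike at a glance, is twisted: two opposite corners lie 4 mm out of the plane of the other two. Which one it is must be found out.
- carrier_2_grip (a point): carrier_2: aluminium plate 140 (its x) x 70 (its y) x 5 mm with an upright grip rib in the middle of its top (44 mm along x, 12 mm thick along y, 34 mm high above the top face) and a steel stud (18 mm across, 12 mm high) at its +x+y corner. This point: on the rib's centre line, 29 mm above the underside, 10 mm below the rib's top; pinch it across y. z up.
- carrier_2_stud (a point): point on the top face of carrier_2 near its +x+y corner, beside the stud (the stud stands here: 12 mm high): 60 mm along x and 25 mm along y from the middle.
- carrier_2_far (a point): point on the top face of carrier_2 near its -x-y corner, diagonally opposite the stud: 60 mm along x and 25 mm along y from the middle.
- carrier_2_left (a point): point on the top face of carrier_2 near its -x+y corner: 60 mm along x and 25 mm along y from the middle.
- carrier_2_right (a point): point on the top face of carrier_2 near its +x-y corner: 60 mm along x and 25 mm along y from the middle.
- carrier_2: carrier_2 as a whole, 0.2 to 0.32 kg; origin at the middle of its underside, z up. Starts level on a low grey cradle block, underside 20 mm above the bench. On a flat surface a sound carrier stands firm; on the warped one the stud's weight leaves the corner opposite it about 7 mm in the air, and pressed there with over 1 N it rocks until that corner is down, tipping back when let go.
- beaker: small glass beaker, 60 mm across, 70 mm tall, bystander beyond the flat plate; origin under its centre
- jar: amber jar, 48 mm across, 60 mm tall, bystander beyond the flat plate; origin under its centre

How it is judged:
By the outcome, as a careful person would: the job done as asked, in the order asked, and still so for the second after the job is handed in, with the robot touching nothing.
It also fails if it takes over 72 s, if anything falls off the work surface, if the arm or the gripper's body presses on something with over 40 N, if the wrist force passes 120 N, or if a joint passes its speed limit or range.

## Working session

There is one attempt and no reset: what is moved stays moved. The work goes in short steps, Python scripts to look and compute and a tool call to move; the robot and the scene stay as the last step left them, time stands still between calls to the robot, and variables do not carry over. Pictures are saved under pics/ and viewed, about 8 in all and at most 12, crops included, and the job is handed in when it is done.

Besides the shell and the picture viewer there is one more tool, called after "Call:" as name([rows], argument=value, ...), one row to a line, values as JSON. carry_out: Moves the arm, as the interface text tells. Its arguments: {"type":"object","properties":{"deltas":{"type":"array","items":{"type":"array","items":{"type":"number"}}},"fingers":{"type":"number"},"squeeze":{"type":"number"}},"required":["deltas"]}

```bash
mkdir -p pics
python3 - <<'E'
from cell import manip
import cv2,numpy as np
np.set_printoptions(precision=4,suppress=True)
s=manip.sense()
for k,v in s.items(): print(k,np.round(v,4))
ims=[]
for n in ["scene","top"]:
    im=manip.capture(n); cv2.imwrite(f"pics/{n}0.png",im[:,:,::-1])
    c=manip.get_calibration(n); print(n,c)
    np.save(f"{n}0.npy",im)
    for q in ["carrier_1","flat_top","reject_tray","beaker","jar","carrier_1_stud","carrier_1_grip"]:
        for d in manip.outline_of(n,q): print(n,q,round(d["p"],2),np.round(d["position"],1),d["pixels"].sum())
print(manip.get_calibration("wrist"))
E
```

```text
time 0.0
q [-1.4983  0.1816  1.608  -0.      1.3538 -0.2063]
joint_velocities [-0.0001 -0.0008 -0.0015 -0.0003  0.0015 -0.0009]
joint_torque [ -0.0016 -44.4871 -35.1341  -0.0003   0.0093   0.    ]
ee_pos [ 0.1582 -0.5523  0.2524]
tcp_rot [ 2.073   0.2927 -2.0727]
wrist_force [-0.4583 -0.5274  0.3288]
moment [ 0.0483  0.0194 -0.0302]
opening 0.9954
scene {'fx': 454.206604408004, 'fy': 454.206604408004, 'cx': 314.96021027267057, 'cy': 242.30462465598566, 'R': array([[ 0.3423,  0.9395, -0.0144],
       [ 0.5486, -0.2123, -0.8087],
       [-0.7628,  0.2689, -0.5881]]), 't': array([-0.212 , -0.2476,  1.5377])}
scene carrier_1 0.94 [442.9 237.7] 1087
scene carrier_1 0.58 [399.1 209.6] 848
scene flat_top 0.56 [288.4 263.8] 8139
scene reject_tray 0.9 [153.8 279.2] 4197
scene reject_tray 0.66 [218.9 303.9] 960
scene reject_tray 0.53 [439.7 238.9] 988
scene beaker 0.57 [218.2 303.5] 978
scene jar 0.6 [383.  274.3] 578
scene carrier_1_stud 0.94 [443.5 240.6] 1047
scene carrier_1_grip 0.78 [445.1 237.5] 1121
top {'fx': 601.5906416054462, 'fy': 601.5906416054462, 'cx': 321.02765462991545, 'cy': 240.58324770096345, 'R': array([[ 0.0206, -0.9993,  0.0317],
       [-0.9943, -0.0238, -0.1042],
       [ 0.1049, -0.0294, -0.9941]]), 't': array([-0.0046,  0.5546,  1.1641])}
top carrier_1 0.81 [147.5 211. ] 2494
top carrier_1 0.75 [158.4 304.6] 2617
top flat_top 0.61 [337.5 254.6] 16969
top reject_tray 0.61 [499.2 279. ] 7703
top beaker 0.75 [442.4 190.9] 900
top beaker 0.41 [158.3 304.1] 2596
top jar 0.63 [253.8 174.5] 550
top carrier_1_stud 0.67 [149.2 209.9] 2655
top carrier_1_grip 0.58 [150.5 210.4] 2531
top carrier_1_grip 0.57 [497.7 282.5] 7775
{'fx': 399.2297603878066, 'fy': 399.2297603878066, 'cx': 323.98487211549804, 'cy': 241.3009049306706, 'mount': array([[ 0.0002, -0.2831,  0.9591, -0.1209],
       [ 1.    , -0.0016, -0.0007,  0.    ],
       [ 0.0017,  0.9591,  0.2831, -0.0712],
       [ 0.    ,  0.    ,  0.    ,  1.    ]])}
```

View pics/top0.png

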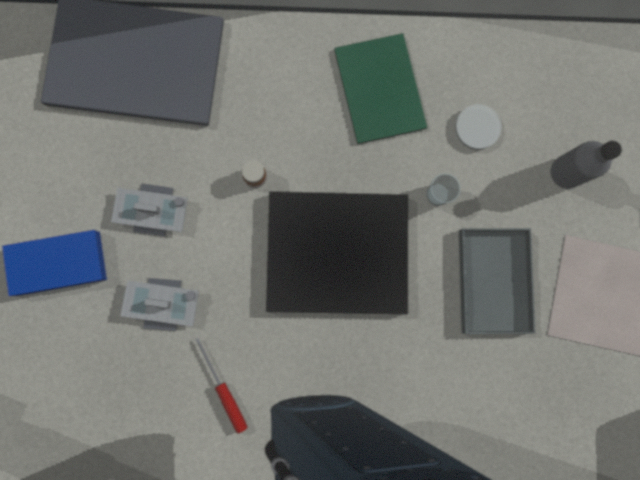

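View pics/scene0.png

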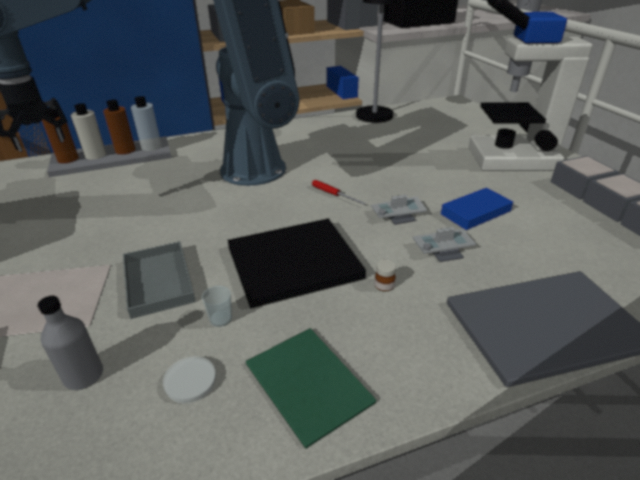

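Top view: carriers at about (147,211) and (158,305), long axes roughly along world y with studs at image right. The plate spans (268–408, 192–313), the tray is at (498,281), the beaker at (440,192) and the jar at (254,173). The scene view agrees.

```bash
cat > h.py <<'E'
from cell import manip
import cv2,numpy as np
from scipy.spatial.transform import Rotation as Ro
np.set_printoptions(precision=4,suppress=True)
def cam(n,s=None):
    c=manip.get_calibration(n); K=np.array([[c["fx"],0,c["cx"]],[0,c["fy"],c["cy"]],[0,0,1]])
    if n=="wrist":
        T=np.eye(4);T[:3,:3]=Ro.from_rotvec(s["tcp_rot"]).as_matrix();T[:3,3]=s["ee_pos"]
        M=np.linalg.inv(T@c["mount"]); return K,M[:3,:3],M[:3,3]
    return K,c["R"],c["t"]
def back(C,px,z):
    K,R,t=C; px=np.atleast_2d(px).astype(float)
    d=np.c_[px,np.ones(len(px))]@np.linalg.inv(K).T@R; o=-R.T@t
    return o+d*((z-o[2])/d[:,2])[:,None]
def proj(C,X):
    K,R,t=C; p=(np.atleast_2d(X)@R.T+t)@K.T; return p[:,:2]/p[:,2:]
def down(yaw):  # tool x down, tool y along (cos,sin)
    x=np.array([0,0,-1.]);y=np.array([np.cos(yaw),np.sin(yaw),0]); return np.c_[x,y,np.cross(x,y)]
def delta(pos,yaw,s=None):
    s=s or manip.sense(); R=Ro.from_rotvec(s["tcp_rot"]).as_matrix()
    return np.r_[R.T@(np.array(pos)-s["ee_pos"]),Ro.from_matrix(R.T@down(yaw)).as_rotvec()]
def yaw(s): 
    y=Ro.from_rotvec(s["tcp_rot"]).as_matrix()[:,1]; return np.arctan2(y[1],y[0])
E
python3 - <<'E'
from h import *
C=cam("top"); im=np.load("top0.npy"); manip.capture("top")
s=manip.sense(); print("R",Ro.from_rotvec(s["tcp_rot"]).as_matrix().round(3).tolist(),"yaw",yaw(s))
for q,z in [("carrier_1",.025),("flat_top",.03),("reject_tray",.03),("beaker",.035),("jar",.03)]:
    for d in manip.outline_of("top",q):
        m=d["pixels"].astype(np.uint8); cs,_=cv2.findContours(m,0,2); c=max(cs,key=cv2.contourArea)[:,0]
        w=back(C,c,z)[:,:2]; (ctr,sz,a)=cv2.minAreaRect((w*1000).astype(np.float32))
        print(q,round(d["p"],2),np.array(ctr),np.array(sz),round(a,1))
# plate by darkness, subregion
g=im.max(2)[170:340,240:430]; m=(g<45).astype(np.uint8); cs,_=cv2.findContours(m,0,2); c=max(cs,key=cv2.contourArea)[:,0]+[240,170]
w=back(C,c,.03)[:,:2]; print("plate dark",cv2.minAreaRect((w*1000).astype(np.float32)))
E
```

```text
R [[0.0, 0.275, -0.961], [-0.0, -0.961, -0.275], [-1.0, 0.0, 0.0]] yaw -1.2920344886846924
carrier_1 0.88 [425.2244 319.5156] [142.062   70.1935] 83.2
carrier_1 0.85 [609.4837 348.4478] [140.9018  70.8511] 83.2
flat_top 0.75 [533.4026 -26.7255] [242.2988 281.7681] 0.4
flat_top 0.69 [424.7479 318.2196] [141.1309  70.2991] 83.1
reject_tray 0.71 [425.2757 317.4043] [147.1919  71.6129] 84.1
reject_tray 0.68 [ 483.8419 -343.1967] [208.6386 150.5472] 1.4
beaker 0.9 [ 662.2931 -235.0206] [59.402  74.0669] 45.8
beaker 0.51 [424.4705 317.75  ] [141.2153  71.3049] 83.1
jar 0.66 [686.3179 141.9691] [55.793  43.1005] 7.0
plate dark ((531.6976318359375, -25.638153076171875), (232.89561462402344, 271.9081726074219), 0.11649216711521149)
```

Call:
carry_out([
  [-0.028,-0.394,-0.447,-1.174,0,0],
  [-0.028,-0.394,-0.447,-1.174,0,0],
  [-0.028,-0.394,-0.447,-1.174,0,0],
  [-0.028,-0.394,-0.447,-1.174,0,0],
  [-0.028,-0.394,-0.447,-1.174,0,0],
  [-0.028,-0.394,-0.447,-1.174,0,0],
  [-0.028,-0.394,-0.447,-1.174,0,0],
  [-0.028,-0.394,-0.447,-1.174,0,0],
  [-0.028,-0.394,-0.447,-1.174,0,0],
  [-0.028,-0.394,-0.447,-1.174,0,0],
  [-0.028,-0.394,-0.447,-1.174,0,0],
  [-0.028,-0.394,-0.447,-1.174,0,0],
  [0,-0.753,-0.589,-1.174,0,0],
  [0,-0.753,-0.589,-1.174,0,0],
  [0,-0.753,-0.589,-1.174,0,0],
  [0,-0.753,-0.589,-1.174,0,0],
  [0,-0.753,-0.589,-1.174,0,0],
  [0,-0.753,-0.589,-1.174,0,0],
  [0,-0.753,-0.589,-1.174,0,0],
  [0,-0.753,-0.589,-1.174,0,0],
], fingers=0.0, squeeze=40)

```text
time: 2.77
ee_pos: [0.4906, 0.197, 0.2604]
tcp_rot: [1.296, 1.151, -1.295]
wrist_force: [0.9, -1.2, 0.5]
opening: 0.502
```

Call:
carry_out([
  [0.0,0.01,-0.12,0,0,0],
  [0.0,0.01,-0.12,0,0,0],
  [0.0,0.01,-0.12,0,0,0],
  [0.0,0.01,-0.12,0,0,0],
  [0.0,0.01,-0.12,0,0,0],
  [0.0,0.01,-0.12,0,0,0],
  [0.0,0.01,-0.12,0,0,0],
])

```text
time: 3.35
ee_pos: [0.5146, 0.3117, 0.2602]
tcp_rot: [1.296, 1.15, -1.297]
wrist_force: [0.3, 0.0, 0.4]
opening: 0.503
```

Run:
```python
from h import *
s=manip.sense(); im=manip.capture("wrist"); cv2.imwrite("pics/w1.png",im[:,:,::-1]); np.save("w1.npy",im)
C=cam("wrist",s); print(s["time"],s["ee_pos"],yaw(s),s["opening"])
for d in manip.outline_of("wrist","carrier_1"):
    m=d["pixels"].astype(np.uint8); cs,_=cv2.findContours(m,0,2); c=max(cs,key=cv2.contourArea)[:,0]
    print(round(d["p"],2),d["position"],cv2.minAreaRect((back(C,c,.025)[:,:2]*1000).astype(np.float32)))
```

```text
3.35 [0.5146 0.3117 0.2602] -0.1189143782029983 0.5025959200635383
0.76 [223.0, 203.5] ((423.8651123046875, 320.1328430175781), (139.1824951171875, 71.69024658203125), 83.08635711669922)
0.64 [427.2, 145.3] ((608.306884765625, 349.56512451171875), (139.43617248535156, 71.18783569335938), 83.27748107910156)
```

View pics/w1.png

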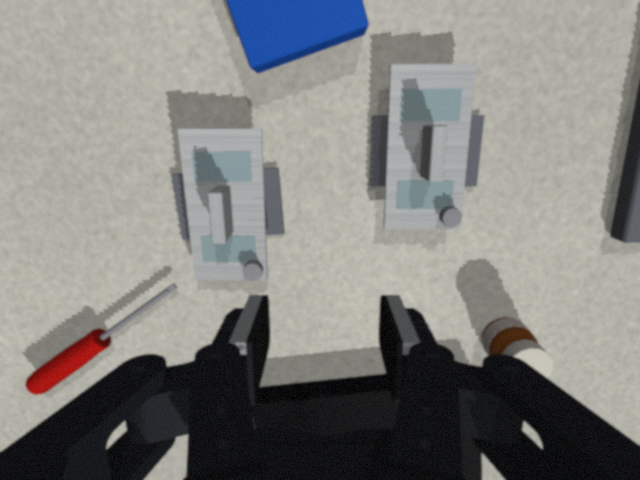

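Wrist view agrees with the top view to about 1.5 mm: near carrier at (223,204) px, world (0.424,0.320); far carrier at (427,145) px, world (0.608,0.349). Both are at yaw −0.119, with studs lower-right (world +x, −y). I'll pick the far one first.

Call:
carry_out([
  [0.08,0.088,-0.048,0,0,0],
  [0.08,0.088,-0.048,0,0,0],
  [0.08,0.088,-0.048,0,0,0],
  [0.08,0.088,-0.048,0,0,0],
  [0.17,0.088,-0.048,0,0,0],
  [0.17,0.088,-0.048,0,0,0],
  [0.17,0.088,-0.048,0,0,0],
  [0.19,0.088,-0.048,0,0,0],
  [0.207,0.088,-0.048,0,0,0],
  [0.207,0.088,-0.048,0,0,0],
  [0.207,0.088,-0.048,0,0,0],
  [0.207,0.088,-0.048,0,0,0],
])

```text
time: 4.45
ee_pos: [0.6089, 0.3501, 0.056]
tcp_rot: [1.298, 1.15, -1.293]
wrist_force: [0.1, -0.7, -0.6]
opening: 0.499
```

Run:
```python
from h import *
s=manip.sense(); print(s["ee_pos"],yaw(s),s["joint_velocities"],s["wrist_force"]); print(delta([.608,.349,.052],-.12,s))
im=manip.capture("wrist"); cv2.imwrite("pics/w2.png",im[:,:,::-1])
```

```text
[0.6089 0.3501 0.056 ] -0.1184617062529445 [ 0.0036 -0.008  -0.0094  0.0006 -0.0045  0.0011] [ 0.1186 -0.7193 -0.628 ]
[ 0.004  -0.0008  0.0012  0.0015 -0.0013 -0.0026]
```

View pics/w2.png

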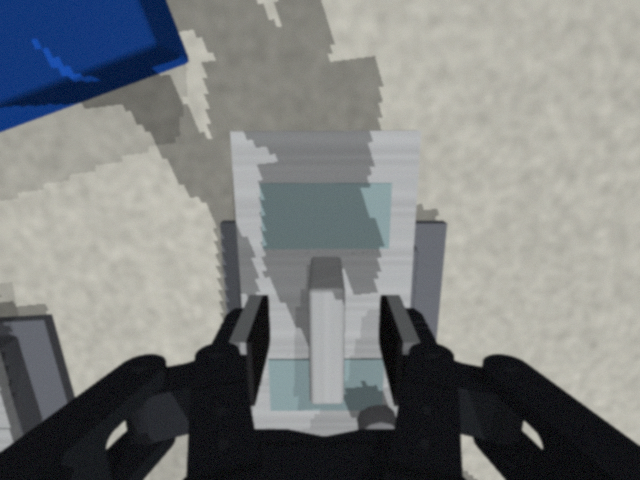

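The rib sits between the jaws (rib 308–345, jaws 250/395). I'll lower 4 mm and close.

Call:
carry_out([
  [0.002,0,0.001,0,0,0],
  [0.004,0,0.001,0,0,0],
  [0.004,0,0.001,0,0,0],
  [0.004,0,0.001,0,0,0],
  [0.004,0,0.001,0,0,0],
  [0.004,0,0.001,0,0,0],
  [0.004,0,0.001,0,0,0],
  [0.004,0,0.001,0,0,0],
], fingers=-1, squeeze=40)

```text
time: 5.17
ee_pos: [0.6081, 0.3492, 0.0502]
tcp_rot: [1.296, 1.15, -1.295]
wrist_force: [0.4, -0.4, 5.3]
opening: 0.13
```

Call:
carry_out([
  [-0.01,0,0,0,0,0],
  [-0.035,0,0,0,0,0],
  [-0.065,0,0,0,0,0],
  [-0.09,0.0,0.01,0,0,0],
  [-0.095,0.004,0.045,-0.02,0,0],
  [-0.095,0.007,0.085,-0.04,0,0],
  [-0.095,0.01,0.125,-0.06,0,0],
  [-0.095,0.014,0.165,-0.08,0,0],
  [-0.095,0.017,0.205,-0.1,0,0],
  [-0.095,0.02,0.245,-0.12,0,0],
  [-0.095,0.023,0.285,-0.12,0,0],
  [-0.095,0.026,0.325,-0.12,0,0],
  [-0.085,0.029,0.355,-0.12,0,0],
  [-0.06,0.03,0.372,-0.12,0,0],
  [-0.045,0.03,0.374,-0.12,0,0],
  [-0.035,0.03,0.374,-0.12,0,0],
  [-0.03,0.03,0.374,-0.12,0,0],
  [-0.03,0.03,0.374,-0.12,0,0],
])

```text
time: 6.67
ee_pos: [0.5923, -0.025, 0.0779]
tcp_rot: [1.207, 1.213, -1.209]
wrist_force: [-1.1, 0.1, -2.9]
opening: 0.13
```

Run:
```python
from h import *
s=manip.sense(); print(s["ee_pos"],yaw(s),s["opening"],s["wrist_force"],s["moment"]); print(delta([.593,-.026,.0602],0,s))
```

```text
[ 0.5923 -0.025   0.0779] 0.002650383543674285 0.12976912756345052 [-1.0756  0.107  -2.9313] [0.0267 0.0804 0.0057]
[ 0.0177  0.0008  0.001   0.0026 -0.0009  0.0028]
```

Call:
carry_out([
  [0.005,0.001,0.001,0,0,0],
  [0.01,0.001,0.001,0,0,0],
  [0.012,0.001,0.001,0,0,0],
  [0.013,0.001,0.001,0,0,0],
  [0.014,0.001,0.001,0,0,0],
  [0.014,0.001,0.001,0,0,0],
])

```text
time: 7.17
ee_pos: [0.5944, -0.0267, 0.0653]
tcp_rot: [1.208, 1.21, -1.207]
wrist_force: [0.2, -0.4, -2.0]
opening: 0.132
```

Call:
carry_out([
  [0.001,0,0,0,0,0],
  [0.002,0,0,0,0,0],
  [0.003,0,0,0,0,0],
  [0.003,0,0,0,0,0],
])

```text
time: 7.5
ee_pos: [0.5942, -0.0269, 0.0621]
tcp_rot: [1.208, 1.21, -1.208]
wrist_force: [0.3, -1.5, -2.8]
opening: 0.137
```

Call:
carry_out([
  [0.001,0,0,0,0,0],
  [0.0015,0,0,0,0,0],
  [0.002,0,0,0,0,0],
  [0.002,0,0,0,0,0],
  [0.002,0,0,0,0,0],
])

```text
time: 7.92
ee_pos: [0.5943, -0.0269, 0.0603]
tcp_rot: [1.208, 1.21, -1.208]
wrist_force: [-0.5, 0.2, -1.9]
opening: 0.135
```

Call:
carry_out([
  [0.0005,0,0,0,0,0],
  [0.001,0,0,0,0,0],
  [0.0015,0,0,0,0,0],
  [0.0015,0,0,0,0,0],
])

```text
time: 8.25
ee_pos: [0.5944, -0.0269, 0.0601]
tcp_rot: [1.207, 1.21, -1.208]
wrist_force: [-5.4, 0.8, 8.9]
opening: 0.138
```

Call:
carry_out([
  [0,0,0,0,0,0],
  [-0.001,0,0,0,0,0],
  [-0.001,0,0,0,0,0],
  [-0.001,0,0,0,0,0],
  [-0.006,0,0,0,0,0],
  [-0.03,0,0,0,0,0],
  [-0.065,0,0,0,0,0],
  [-0.1,0,0,0,0,0],
  [-0.13,-0.01,-0.02,0,0,0],
  [-0.13,-0.17,-0.347,0.12,0,0],
  [-0.13,-0.17,-0.347,0.12,0,0],
  [-0.13,-0.17,-0.347,0.12,0,0],
  [-0.13,-0.17,-0.347,0.12,0,0],
  [-0.13,-0.17,-0.347,0.12,0,0],
  [-0.13,-0.17,-0.347,0.12,0,0],
  [-0.13,-0.17,-0.347,0.12,0,0],
  [-0.13,-0.17,-0.347,0.12,0,0],
  [-0.13,-0.17,-0.347,0.12,0,0],
  [-0.13,-0.17,-0.347,0.12,0,0],
  [-0.13,-0.17,-0.347,0.12,0,0],
], fingers=0.0)

```text
time: 9.92
ee_pos: [0.4227, 0.3212, 0.189]
tcp_rot: [1.293, 1.153, -1.293]
wrist_force: [-0.2, -0.8, 0.3]
opening: 0.499
```

Run:
```python
from h import *
s=manip.sense(); print(s["ee_pos"],yaw(s),s["opening"],s["wrist_force"]); print(delta([.424,.320,.0505],-.12,s))
im=manip.capture("wrist"); np.save("w3.npy",im)
C=cam("wrist",s)
for d in manip.outline_of("wrist","carrier_1"):
    m=d["pixels"].astype(np.uint8); cs,_=cv2.findContours(m,0,2); c=max(cs,key=cv2.contourArea)[:,0]
    print(round(d["p"],2),d["position"],cv2.minAreaRect((back(C,c,.025)[:,:2]*1000).astype(np.float32)))
```

```text
[0.4227 0.3212 0.189 ] -0.11419142043296732 0.49858798429158274 [-0.1801 -0.8237  0.3343]
[ 0.1385  0.0014  0.001   0.0058 -0.     -0.0004]
0.8 [325.0, 216.5] ((423.96600341796875, 319.88323974609375), (141.29225158691406, 70.58930206298828), 82.76448822021484)
```

Call:
carry_out([
  [0.03,0.001,0.001,0.006,0,0],
  [0.065,0.001,0.001,0.006,0,0],
  [0.1,0.001,0.001,0.006,0,0],
  [0.12,0.001,0.001,0.006,0,0],
  [0.13,0.001,0.001,0.006,0,0],
  [0.135,0.001,0.001,0.006,0,0],
  [0.138,0.001,0.001,0.006,0,0],
  [0.138,0.001,0.001,0.006,0,0],
  [0.138,0.001,0.001,0.006,0,0],
])

```text
time: 10.77
ee_pos: [0.4258, 0.3189, 0.0522]
tcp_rot: [1.302, 1.147, -1.298]
wrist_force: [-0.5, -0.1, 0.1]
opening: 0.504
```

Call:
carry_out([
  [0,0,0,0,0,0],
  [0,0,0,0,0,0],
  [0,0,0,0,0,0],
  [0,0,0,0,0,0],
  [0,0,0,0,0,0],
  [0,0,0,0,0,0],
  [0,0,0,0,0,0],
], fingers=-1, squeeze=40)

```text
time: 11.35
ee_pos: [0.425, 0.319, 0.0519]
tcp_rot: [1.301, 1.148, -1.299]
wrist_force: [-0.6, -0.4, 6.2]
opening: 0.127
```

Call:
carry_out([
  [-0.01,0,0,0,0,0],
  [-0.035,0,0,0,0,0],
  [-0.065,0,0,0,0,0],
  [-0.09,0.002,0.01,0,0,0],
  [-0.095,0.012,0.045,-0.02,0,0],
  [-0.095,0.023,0.085,-0.04,0,0],
  [-0.095,0.034,0.125,-0.06,0,0],
  [-0.095,0.045,0.165,-0.08,0,0],
  [-0.095,0.056,0.205,-0.1,0,0],
  [-0.095,0.067,0.245,-0.124,0,0],
  [-0.095,0.078,0.285,-0.124,0,0],
  [-0.085,0.087,0.32,-0.124,0,0],
  [-0.06,0.09,0.334,-0.124,0,0],
  [-0.045,0.09,0.336,-0.124,0,0],
  [-0.035,0.09,0.336,-0.124,0,0],
  [-0.03,0.09,0.336,-0.124,0,0],
  [-0.03,0.09,0.336,-0.124,0,0],
])

```text
time: 12.77
ee_pos: [0.4714, -0.0251, 0.08]
tcp_rot: [1.208, 1.212, -1.21]
wrist_force: [0.1, 1.1, -1.7]
opening: 0.132
```

Run:
```python
from h import *
s=manip.sense(); print(s["ee_pos"],yaw(s),s["opening"],s["wrist_force"],s["moment"]); print(delta([.473,-.026,.0619],0,s))
```

```text
[ 0.4714 -0.0251  0.08  ] 0.0006782926149606895 0.13213365140809497 [ 0.1075  1.1327 -1.6916] [0.0238 0.0229 0.0068]
[ 0.0181  0.0017  0.0009  0.0007 -0.0008  0.0022]
```

Call:
carry_out([
  [0.005,0.001,0.001,0,0,0],
  [0.009,0.001,0.001,0,0,0],
  [0.012,0.001,0.001,0,0,0],
  [0.0135,0.001,0.001,0,0,0],
  [0.0145,0.001,0.001,0,0,0],
  [0.015,0.001,0.001,0,0,0],
  [0.015,0.001,0.001,0,0,0],
])

```text
time: 13.35
ee_pos: [0.4733, -0.0268, 0.0658]
tcp_rot: [1.209, 1.209, -1.209]
wrist_force: [-0.3, 0.6, -2.8]
opening: 0.132
```

Call:
carry_out([
  [0.001,0,0,0,0,0],
  [0.002,0,0,0,0,0],
  [0.0025,0,0,0,0,0],
  [0.0025,0,0,0,0,0],
])

```text
time: 13.68
ee_pos: [0.4737, -0.0269, 0.0638]
tcp_rot: [1.209, 1.209, -1.209]
wrist_force: [0.4, 1.3, 3.5]
opening: 0.133
```

Call:
carry_out([
  [0.0005,0,0,0,0,0],
  [0.0005,0,0,0,0,0],
], squeeze=20)

```text
time: 13.85
ee_pos: [0.4738, -0.0269, 0.0634]
tcp_rot: [1.21, 1.208, -1.209]
wrist_force: [-1.0, 2.6, 5.5]
opening: 0.134
```

Call:
carry_out([
  [0,0,0,0,0,0],
  [0,0,0,0,0,0],
  [0,0,0,0,0,0],
  [0,0,0,0,0,0],
  [-0.005,0,0,0,0,0],
  [-0.03,0,0,0,0,0],
  [-0.065,0,0,0,0,0],
  [-0.1,0.01,0,0,0,0],
  [-0.13,0.03,-0.01,0,0,0],
  [-0.15,0.05,-0.02,0,0,0],
  [-0.16,0.06,-0.02,0,0,0],
  [-0.16,0.06,-0.02,0,0,0],
  [-0.16,0.06,-0.02,0,0,0],
], fingers=0.0)

```text
time: 14.93
ee_pos: [0.5332, -0.0069, 0.2229]
tcp_rot: [1.209, 1.209, -1.209]
wrist_force: [-0.2, 0.4, -0.7]
opening: 0.499
```

Run:
```python
from h import *
s=manip.sense(); im=manip.capture("wrist"); cv2.imwrite("pics/w4.png",im[:,:,::-1]); np.save("w4.npy",im)
C=cam("wrist",s); print(s["time"],s["ee_pos"],yaw(s),s["opening"],s["wrist_force"])
for d in manip.outline_of("wrist","carrier_1"):
    m=d["pixels"].astype(np.uint8); cs,_=cv2.findContours(m,0,2); c=max(cs,key=cv2.contourArea)[:,0]
    r=cv2.minAreaRect((back(C,c,.035)[:,:2]*1000).astype(np.float32)); print(round(d["p"],2),d["position"],r)
```

```text
14.9333 [ 0.5332 -0.0069  0.2229] 0.00048407829355815194 0.49934569278156626 [-0.2282  0.4169 -0.6659]
0.76 [246.9, 229.4] ((472.25775146484375, -26.936660766601562), (140.9233856201172, 71.76603698730469), 89.90481567382812)
0.62 [399.8, 229.3] ((592.9548950195312, -26.831405639648438), (70.96937561035156, 141.79043579101562), 0.1543484479188919)
```

View pics/w4.png

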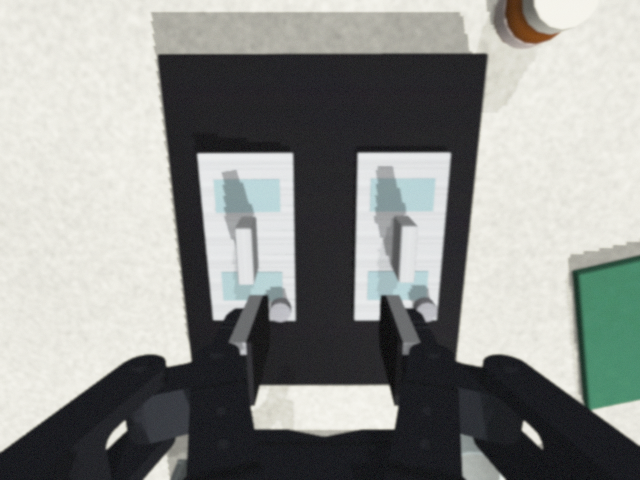

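Both carriers lie flat on the plate at (0.472,−0.027) and (0.593,−0.027); image centres (247,229) and (400,229). I'll press the near one's "far" corner at (0.448,0.033) with shut fingers.

Call:
carry_out([
  [0.02,-0.03,-0.015,0,0,0],
  [0.05,-0.06,-0.03,0,0,0],
  [0.08,-0.085,-0.04,0,0,0],
  [0.11,-0.085,-0.04,0,0,0],
  [0.13,-0.085,-0.04,0,0,0],
  [0.14,-0.085,-0.04,0,0,0],
  [0.145,-0.085,-0.04,0,0,0],
  [0.147,-0.085,-0.04,0,0,0],
  [0.147,-0.085,-0.04,0,0,0],
  [0.147,-0.085,-0.04,0,0,0],
], fingers=-1)

```text
time: 15.87
ee_pos: [0.4493, 0.0327, 0.0767]
tcp_rot: [1.21, 1.208, -1.208]
wrist_force: [0.6, 1.1, -0.9]
opening: 0.0
```

Run:
```python
from h import *
s=manip.sense(); print(s["time"],s["ee_pos"],yaw(s),s["opening"],s["wrist_force"],s["moment"]); print(delta([.448,.033,.068],0,s))
manip.capture("scene"); im=manip.capture("scene"); np.save("s_before.npy",im)
```

```text
15.8667 [0.4493 0.0327 0.0767] -0.0003063356642065976 0.00041973852329128575 [ 0.571   1.0993 -0.8678] [ 0.001  0.005 -0.003]
[ 0.0087 -0.0013 -0.0003 -0.0003  0.0003 -0.0017]
```

Call:
carry_out([
  [0.004,0,0,0,0,0],
  [0.008,0,0,0,0,0],
  [0.01,0,0,0,0,0],
  [0.011,0,0,0,0,0],
  [0.012,0,0,0,0,0],
  [0.012,0,0,0,0,0],
])

```text
time: 16.47
ee_pos: [0.4481, 0.0331, 0.0635]
tcp_rot: [1.209, 1.21, -1.21]
wrist_force: [0.0, 0.5, 0.6]
opening: 0.001
```

Call:
carry_out([
  [0.001,0,0,0,0,0],
  [0.002,0,0,0,0,0],
  [0.002,0,0,0,0,0],
])

```text
time: 16.72
ee_pos: [0.4483, 0.0331, 0.0617]
tcp_rot: [1.209, 1.209, -1.209]
wrist_force: [0.2, -0.1, 0.4]
opening: 0.004
```

Call:
carry_out([
  [0.001,0,0,0,0,0],
  [0.002,0,0,0,0,0],
  [0.002,0,0,0,0,0],
])

```text
time: 16.97
ee_pos: [0.4482, 0.0331, 0.0596]
tcp_rot: [1.209, 1.209, -1.209]
wrist_force: [0.1, 0.8, -0.0]
opening: -0.0
```

Call:
carry_out([
  [0.001,0,0,0,0,0],
  [0.002,0,0,0,0,0],
  [0.002,0,0,0,0,0],
])

```text
time: 17.22
ee_pos: [0.4482, 0.0331, 0.0577]
tcp_rot: [1.209, 1.209, -1.209]
wrist_force: [-0.4, -0.1, 1.6]
opening: 0.002
```

Call:
carry_out([
  [0.001,0,0,0,0,0],
  [0.001,0,0,0,0,0],
  [0.001,0,0,0,0,0],
])

```text
time: 17.47
ee_pos: [0.4484, 0.0331, 0.0574]
tcp_rot: [1.209, 1.209, -1.209]
wrist_force: [-3.6, 0.4, 8.9]
opening: -0.004
```

Call:
carry_out([
  [0.001,0,0,0,0,0],
  [0.001,0,0,0,0,0],
  [0.001,0,0,0,0,0],
])

```text
time: 17.72
ee_pos: [0.4484, 0.0331, 0.0572]
tcp_rot: [1.209, 1.21, -1.209]
wrist_force: [-7.5, 1.3, 20.6]
opening: -0.001
```

Run:
```python
from h import *
s=manip.sense(); print(s["time"],s["ee_pos"],s["wrist_force"],s["moment"])
a=np.load("s_before.npy"); b=manip.capture("scene"); np.save("s_press1.npy",b)
C=cam("scene"); p=proj(C,[[.4727,-.027,.035],[.593,-.027,.035]]); print(p)
x0,y0=(p.mean(0)-[90,60]).astype(int)
v=np.vstack([cv2.resize(i[y0:y0+95,x0:x0+180],None,fx=4,fy=3,interpolation=2) for i in (a,b)]); cv2.imwrite("pics/cmp1.png",v[:,:,::-1]); print(v.shape)
```

```text
17.7167 [0.4484 0.0331 0.0572] [-7.4778  1.2953 20.5877] [ 0.0697  1.4303 -0.0376]
[[284.8771 238.026 ]
 [299.9517 265.9998]]
(570, 720, 3)
```

View pics/cmp1.png

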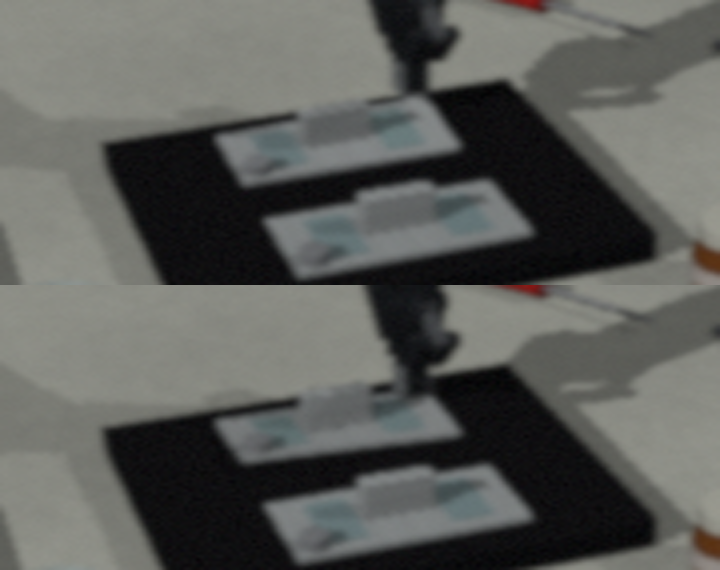

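Bottom crop compared with top: the near carrier's stud-side corner seems to have risen about 2 px while the other carrier hasn't moved. I'll release, watch for tip-back and quantify it.

Call:
carry_out([
  [-0.004,0,0,0,0,0],
  [-0.008,0,0,0,0,0],
  [-0.014,0,0,0,0,0],
  [-0.022,0,0,0,0,0],
  [-0.022,0,0,0,0,0],
  [-0.022,0,0,0,0,0],
])

```text
time: 18.27
ee_pos: [0.4488, 0.033, 0.0784]
tcp_rot: [1.21, 1.208, -1.208]
wrist_force: [-0.3, -0.8, -0.3]
opening: 0.0
```

```bash
cat > cmp.py <<'E'
from h import *
C=cam("scene")
def shifts(names):
    I=[cv2.cvtColor(np.load(n),cv2.COLOR_RGB2GRAY).astype(np.float32) for n in names]
    # stud-end patches, front edge and stud of each carrier
    for nm,cx in (("N",.4727),("F",.593)):
        for pn,off in (("studend",[.01,-.062,.04]),("rib",[0,0,.055]),("left(-x+y)",[.025,.06,.035])):
            u,v=proj(C,[cx+off[0],-.027+off[1],off[2]])[0].astype(int); h=11
            T=I[0][v-h:v+h,u-h:u+h]
            out=[]
            for J in I[1:]:
                W=np.eye(2,3,dtype=np.float32)
                try: cc,W=cv2.findTransformECC(T,J[v-h:v+h,u-h:u+h],W,0,(3,100,1e-4)); out.append((round(float(W[0,2]),2),round(float(W[1,2]),2),round(cc,3)))
                except cv2.error: out.append(None)
            print(nm,pn,out)
E
python3 - <<'E'
from h import *
from cmp import shifts
s=manip.sense(); print(s["time"],s["ee_pos"],s["wrist_force"])
manip.capture("scene"); np.save("s_rel1.npy",manip.capture("scene"))
shifts(["s_before.npy","s_press1.npy","s_rel1.npy"])
E
```

```text
18.2667 [0.4488 0.033  0.0784] [-0.2874 -0.7783 -0.3296]
N studend [(0.02, -0.7, 0.947), (-0.02, -0.02, 1.0)]
N rib [(1.73, -0.11, 0.942), (-0.02, -0.01, 0.999)]
N left(-x+y) [(0.11, 0.6, 0.948), (-0.03, 0.01, 1.0)]
F studend [(0.01, 0.02, 1.0), (0.0, -0.01, 1.0)]
F rib [(0.0, -0.09, 0.997), (0.02, -0.02, 1.0)]
F left(-x+y) [(0.01, -0.02, 1.0), (-0.0, -0.01, 1.0)]
```

The near carrier rocked: its stud end rose, its rib shifted 1.7 px, and both returned on release. As a control, I'll press the same corner of the other carrier.

Call:
carry_out([
  [-0.01,0.02,0,0,0,0],
  [-0.01,0.055,0,0,0,0],
  [-0.01,0.09,0,0,0,0],
  [-0.01,0.12,0,0,0,0],
  [0.0,0.12,0,0,0,0],
  [0.01,0.12,0,0,0,0],
  [0.016,0.12,0,0,0,0],
  [0.018,0.12,0,0,0,0],
  [0.018,0.12,0,0,0,0],
])

```text
time: 19.12
ee_pos: [0.5661, 0.0333, 0.0583]
tcp_rot: [1.208, 1.212, -1.212]
wrist_force: [-0.1, 0.3, 1.3]
opening: 0.002
```

Call:
carry_out([
  [0.001,0,0,0,0,0],
  [0.0015,0,0,0,0,0],
  [0.002,0,0,0,0,0],
])

```text
time: 19.37
ee_pos: [0.5684, 0.033, 0.0583]
tcp_rot: [1.21, 1.208, -1.209]
wrist_force: [-0.7, 0.5, -0.9]
opening: -0.0
```

Call:
carry_out([
  [0.001,0,0,0,0,0],
  [0.001,0,0,0,0,0],
  [0.001,0,0,0,0,0],
])

```text
time: 19.62
ee_pos: [0.5685, 0.033, 0.0571]
tcp_rot: [1.209, 1.209, -1.209]
wrist_force: [0.1, 0.3, 0.7]
opening: -0.002
```

Call:
carry_out([
  [0.001,0,0,0,0,0],
  [0.001,0,0,0,0,0],
  [0.001,0,0,0,0,0],
])

```text
time: 19.87
ee_pos: [0.5685, 0.033, 0.057]
tcp_rot: [1.209, 1.209, -1.209]
wrist_force: [-3.2, -0.5, 9.5]
opening: -0.002
```

Call:
carry_out([
  [0.0005,0,0,0,0,0],
  [0.0005,0,0,0,0,0],
  [0.0005,0,0,0,0,0],
])

```text
time: 20.12
ee_pos: [0.5685, 0.0331, 0.057]
tcp_rot: [1.209, 1.209, -1.209]
wrist_force: [-6.6, -0.0, 13.6]
opening: 0.0
```

Run:
```python
from h import *
from cmp import shifts
s=manip.sense(); print(s["time"],s["ee_pos"],s["wrist_force"])
manip.capture("scene"); np.save("s_press2.npy",manip.capture("scene"))
shifts(["s_before.npy","s_press2.npy"])
```

```text
20.1167 [0.5685 0.0331 0.057 ] [-6.5691 -0.039  13.6353]
N studend [(-0.05, -0.19, 0.989)]
N rib [(0.85, 0.42, 0.813)]
N left(-x+y) [(-0.83, -0.1, 0.979)]
F studend [(0.02, 0.13, 0.996)]
F rib [(-0.17, 0.08, 0.991)]
F left(-x+y) [(0.25, 0.17, 0.982)]
```

Arm shadow disturbs this patch match, so I'll measure the carriers' +x edge against the black plate, which holds up better under shadow.

Run:
```python
from h import *
from scipy.ndimage import map_coordinates as mc
C=cam("scene")
for nm,cx in (("N",.4727),("F",.593)):
  for y in (-.066,-.05,-.035,.0,.03,.06):
    y0=-.027+0; 
    a,b=proj(C,[[cx+.022,y-.0135,.035],[cx+.05,y-.0135,.035]])
    r=[]
    for n in ("s_before","s_press1","s_rel1","s_press2"):
        g=cv2.cvtColor(np.load(n+".npy"),cv2.COLOR_RGB2GRAY).astype(float)
        t=np.linspace(0,1,200); p=a+(b-a)*t[:,None]; v=mc(g,[p[:,1],p[:,0]],order=1)
        h=(v[:30].mean()+v[-30:].mean())/2; k=np.argmax(v<h); r.append(round(t[k]*np.linalg.norm(b-a),2))
    print(nm,y,r)
```

```text
N -0.066 [np.float64(5.77), np.float64(3.41), np.float64(5.77), np.float64(5.81)]
N -0.05 [np.float64(5.49), np.float64(3.55), np.float64(5.49), np.float64(5.63)]
N -0.035 [np.float64(5.13), np.float64(3.8), np.float64(5.09), np.float64(5.24)]
N 0.0 [np.float64(5.06), np.float64(4.53), np.float64(5.1), np.float64(5.06)]
N 0.03 [np.float64(5.29), np.float64(5.15), np.float64(5.26), np.float64(5.29)]
N 0.06 [np.float64(4.22), np.float64(4.55), np.float64(4.22), np.float64(1.3)]
F -0.066 [np.float64(6.86), np.float64(6.82), np.float64(6.82), np.float64(6.82)]
F -0.05 [np.float64(6.65), np.float64(6.65), np.float64(6.65), np.float64(6.65)]
F -0.035 [np.float64(6.17), np.float64(6.22), np.float64(6.17), np.float64(6.22)]
F 0.0 [np.float64(6.09), np.float64(6.09), np.float64(6.09), np.float64(6.09)]
F 0.03 [np.float64(6.35), np.float64(6.31), np.float64(6.26), np.float64(6.31)]
F 0.06 [np.float64(4.95), np.float64(4.91), np.float64(4.99), np.float64(4.91)]
```

Unambiguous: the near carrier's edge moved 2.4 px at the stud corner when pressed and returned on release. The far carrier stayed within 0.1 px under 13 N. The near one is warped, so I'll pick it up.

Call:
carry_out([
  [-0.01,0,0,0,0,0],
  [-0.04,0,0,0,0,0],
  [-0.07,-0.01,0,0,0,0],
  [-0.08,-0.04,0.02,0,0,0],
  [-0.08,-0.07,0.045,0,0,0],
  [-0.08,-0.0955,0.06,0,0,0],
  [-0.08,-0.0955,0.06,0,0,0],
  [-0.07,-0.0955,0.06,0,0,0],
  [-0.045,-0.0955,0.06,0,0,0],
  [-0.025,-0.0955,0.06,0,0,0],
  [-0.012,-0.0955,0.06,0,0,0],
  [-0.008,-0.0955,0.06,0,0,0],
  [-0.008,-0.0955,0.06,0,0,0],
  [-0.008,-0.0955,0.06,0,0,0],
], fingers=0.0)

```text
time: 21.38
ee_pos: [0.4735, -0.0267, 0.0633]
tcp_rot: [1.209, 1.209, -1.209]
wrist_force: [0.9, 0.1, 0.6]
opening: 0.502
```

Call:
carry_out([
  [0,0,0,0,0,0],
  [0,0,0,0,0,0],
  [0,0,0,0,0,0],
  [0,0,0,0,0,0],
  [0,0,0,0,0,0],
  [0,0,0,0,0,0],
  [0,0,0,0,0,0],
], fingers=-1, squeeze=40)

```text
time: 21.97
ee_pos: [0.4737, -0.0271, 0.0642]
tcp_rot: [1.21, 1.207, -1.208]
wrist_force: [0.4, 0.9, 5.2]
opening: 0.135
```

Run:
```python
from h import *
s=manip.sense(); print(s["time"],s["ee_pos"],yaw(s),s["q"],s["wrist_force"],s["opening"]); print(delta([.484,-.343,.15],-np.pi/2,s))
manip.capture("top"); C=cam("top")
for d in manip.outline_of("top","reject_tray"):
    m=d["pixels"].astype(np.uint8); cs,_=cv2.findContours(m,0,2); c=max(cs,key=cv2.contourArea)[:,0]
    print(round(d["p"],2),cv2.minAreaRect((back(C,c,.03)[:,:2]*1000).astype(np.float32)))
C=cam("scene"); manip.capture("scene")
for d in manip.outline_of("scene","reject_tray"):
    m=d["pixels"].astype(np.uint8); cs,_=cv2.findContours(m,0,2); c=max(cs,key=cv2.contourArea)[:,0]
    print(round(d["p"],2),cv2.minAreaRect((back(C,c,.03)[:,:2]*1000).astype(np.float32)))
```

```text
21.9667 [ 0.4737 -0.0271  0.0642] -0.00011251434964458615 [-0.3082  0.2313  1.9877  0.0003  0.9204 -0.3082] [0.3521 0.9077 5.2472] 0.13480087218500786
[-0.0856  0.0105  0.3159  1.5707 -0.0013 -0.002 ]
0.72 ((482.8605651855469, -342.93011474609375), (210.64356994628906, 147.4644775390625), 1.434723138809204)
0.82 ((502.87322998046875, -346.48724365234375), (244.77374267578125, 141.31336975097656), 1.8399039506912231)
```

Call:
carry_out([
  [-0.01,0,0,0,0,0],
  [-0.035,0,0,0,0,0],
  [-0.065,0,0,0,0,0],
  [-0.085,0.001,0.01,0.04,0,0],
  [-0.09,0.002,0.03,0.14,0,0],
  [-0.09,0.003,0.055,0.25,0,0],
  [-0.09,0.003,0.08,0.36,0,0],
  [-0.09,0.004,0.105,0.47,0,0],
  [-0.09,0.005,0.13,0.58,0,0],
  [-0.09,0.006,0.155,0.69,0,0],
  [-0.09,0.007,0.18,0.8,0,0],
  [-0.09,0.008,0.205,0.91,0,0],
  [-0.09,0.008,0.23,1.02,0,0],
  [-0.09,0.009,0.255,1.13,0,0],
  [-0.09,0.009,0.28,1.24,0,0],
  [-0.09,0.01,0.3,1.35,0,0],
  [-0.09,0.01,0.315,1.46,0,0],
  [-0.09,0.01,0.3185,1.53,0,0],
  [-0.08,0.01,0.3185,1.546,0,0],
  [-0.06,0.01,0.3185,1.546,0,0],
])

```text
time: 23.83
ee_pos: [0.4836, -0.3466, 0.1249]
tcp_rot: [2.211, 0.024, -2.204]
wrist_force: [1.3, 0.0, -2.9]
opening: 0.134
```

Run:
```python
from h import *
s=manip.sense(); print(s["time"],s["ee_pos"],yaw(s),s["q"],s["wrist_force"],s["opening"]); print(delta([.484,-.3455,.038],-1.546,s))
im=manip.capture("top"); cv2.imwrite("pics/t5.png",cv2.resize(im[200:360,380:600],None,fx=3,fy=3)[:,:,::-1])
```

```text
23.8333 [ 0.4836 -0.3466  0.1249] -1.5458924418307396 [-0.8212  0.3643  1.6572  0.0001  1.1162  0.7247] [ 1.2892  0.0418 -2.8541] 0.13401004973298986
[ 0.0869 -0.0013 -0.0002  0.0001 -0.0027 -0.0029]
```

View pics/t5.png

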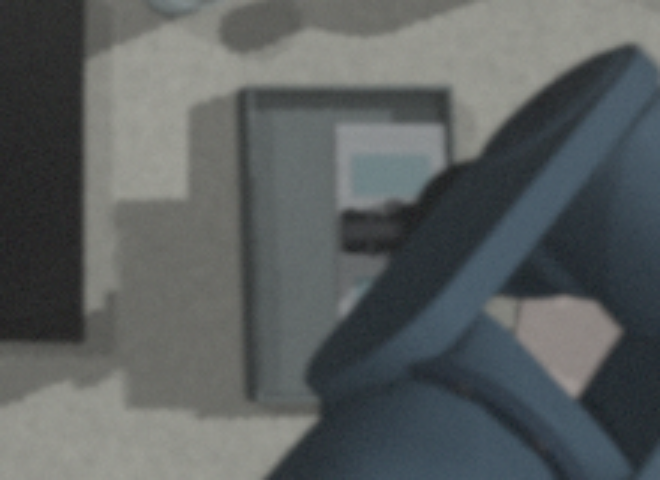

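The carrier hangs above the tray, rotated along its length (crop x 335–447; parallax at 0.1 m explains the rightward offset). I'll lower it slowly.

Call:
carry_out([
  [0.015,0,0,0,0,0],
  [0.04,0,0,0,0,0],
  [0.06,0,0,0,0,0],
  [0.07,0,0,0,0,0],
  [0.076,0,0,0,0,0],
  [0.079,0,0,0,0,0],
  [0.081,0,0,0,0,0],
  [0.082,0,0,0,0,0],
  [0.082,0,0,0,0,0],
  [0.082,0,0,0,0,0],
])

```text
time: 24.72
ee_pos: [0.4832, -0.3459, 0.0422]
tcp_rot: [2.209, 0.026, -2.207]
wrist_force: [-0.2, 0.5, -1.6]
opening: 0.132
```

Call:
carry_out([
  [0.001,0,0,0,0,0],
  [0.002,0,0,0,0,0],
  [0.002,0,0,0,0,0],
])

```text
time: 24.97
ee_pos: [0.4828, -0.3455, 0.0394]
tcp_rot: [2.209, 0.027, -2.209]
wrist_force: [0.1, 0.7, -3.1]
opening: 0.132
```

Call:
carry_out([
  [0.001,0,0,0,0,0],
  [0.0015,0,0,0,0,0],
  [0.0015,0,0,0,0,0],
])

```text
time: 25.22
ee_pos: [0.4829, -0.3456, 0.0383]
tcp_rot: [2.209, 0.027, -2.209]
wrist_force: [-0.6, 0.5, 2.8]
opening: 0.136
```

Contact: the force went from −3 to +3 N at TCP 0.038, as expected. I'll release and rise.

Call:
carry_out([
  [0.0005,0,0,0,0,0],
  [0.0005,0,0,0,0,0],
], squeeze=20)

```text
time: 25.38
ee_pos: [0.4829, -0.3456, 0.0382]
tcp_rot: [2.209, 0.027, -2.209]
wrist_force: [-3.0, 1.6, 8.5]
opening: 0.131
```

Call:
carry_out([
  [0,0,0,0,0,0],
  [0,0,0,0,0,0],
  [0,0,0,0,0,0],
  [0,0,0,0,0,0],
  [-0.005,0,0,0,0,0],
  [-0.03,0,0,0,0,0],
  [-0.065,0,0,0,0,0],
  [-0.1,0,0,0,0,0],
  [-0.14,0,0.0,0,0,0],
  [-0.18,0,0,0,0,0],
  [-0.2,0.05,0.05,0,0,0],
  [-0.2,0.09,0.09,0,0,0],
  [-0.2,0.13,0.13,0,0,0],
  [-0.2,0.15,0.15,0,0,0],
  [-0.2,0.15,0.15,0,0,0],
  [-0.2,0.15,0.15,0,0,0],
], fingers=0.0)

```text
time: 26.72
ee_pos: [0.3319, -0.5037, 0.2381]
tcp_rot: [2.208, 0.018, -2.212]
wrist_force: [0.3, -0.4, 0.1]
opening: 0.503
```

Run:
```python
from h import *
s=manip.sense(); print(s["time"],s["ee_pos"],s["wrist_force"],s["opening"])
a=manip.capture("top"); C=cam("top"); cv2.imwrite("pics/t6.png",a[:,:,::-1])
for q,z in (("carrier_1",.02),("beaker",.035),("jar",.03)):
  for d in manip.outline_of("top",q):
    m=d["pixels"].astype(np.uint8); cs,_=cv2.findContours(m,0,2); c=max(cs,key=cv2.contourArea)[:,0]
    print(q,round(d["p"],2),cv2.minAreaRect((back(C,c,z)[:,:2]*1000).astype(np.float32)))
```

```text
26.7167 [ 0.3319 -0.5037  0.2381] [ 0.2649 -0.3501  0.0633] 0.5026130449159901
carrier_1 0.97 ((483.8135070800781, -342.6668395996094), (142.12594604492188, 73.43067169189453), 1.4851417541503906)
carrier_1 0.7 ((595.9454345703125, -28.138153076171875), (72.89228057861328, 141.11134338378906), 1.3505117893218994)
beaker 0.82 ((664.8161010742188, -235.40484619140625), (63.06871795654297, 67.29291534423828), 1.4843857288360596)
beaker 0.29 ((594.8511352539062, -28.19879150390625), (69.95441436767578, 137.3328399658203), 1.340599536895752)
jar 0.77 ((688.0602416992188, 143.53582763671875), (54.9824333190918, 45.83562088012695), 1.9533030986785889)
```

View pics/t6.png

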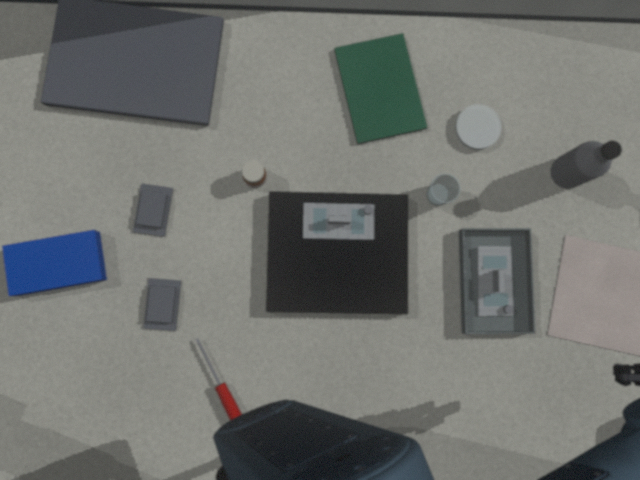

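The final view shows the warped carrier flat inside the tray at (494,281) px and the sound one on the plate at (339,221) px. The beaker (440,191) and jar (254,173) are where they started, and the gripper is clear. Handing in.

```bash
python3 -c "
from cell import manip
print(manip.job_done())"
```

```text
the job is handed in; nothing more can be done
None
```

I set both carriers down side by side on the granite plate and pressed the corner diagonally opposite the stud on each. The carrier nearer the robot rocked and is now in the reject tray. The sound one is still on the plate. I handed the job in at about 27 s.

**Rocking test:** on the near carrier, the stud-end edge moved about 2.4 px in the scene camera under pressure and went back exactly on release. The far carrier stayed within 0.1 px under about 13 N.

**Last checks:**
- The final top picture shows the rejected carrier flat and upright inside the tray, and the sound one on the plate.
- The arm is clear, with the wrist force near zero.
- The beaker and jar are within about 2.5 mm of their first measurement, which is within camera noise, and the arm never went near them.

**Checks that disagreed:**
- The wrist force reading was too noisy to show the roughly 1 N rocking force.
- My first image comparison was disturbed by the arm's shadow, so the verdict rests on the edge measurement. I pressed only that one corner on each carrier.

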